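# Hold the sample tin at reading height on the cam lift

### The arm

A 6-joint arm with a two-finger parallel gripper is mounted at the origin on a cart in front of the work surface, level with it; the furniture and walls round the work are solid. World frame = base frame: x ahead of the robot, y to its left, z up, the work surface at z = 0. Lengths are in mm, angles in rad, forces in N, time in s.
With the tool pointing down it reaches from about 350 to 975 mm from the base axis. Payload 7.1 kg.
Tool frame: the origin (TCP) lies midway between the tips of the shut fingers; the grasp point (between the pads) lies 19 mm behind it (ctrl.grip_depth is the distance from the TCP to the grasp point, in mm); z points along the fingers, y is the line along which they close (so a half turn about z gives the same grasp; the last joint's range is limited). The gripper opens to 88 mm and grips with 3 to 60 N. Pads are 20 mm wide; open, the fingers measure 115 mm over their backs; the gripper's body (75 mm by 178 mm) begins 61 mm behind the grasp point.
Start: joints at [1.182, 0.423, 1.63, -0, 1.089, -0.019], TCP at [225.861, 582.745, 222.675] pointing down, gripper open.
Joint ranges: [-3, 3], [-0.9, 2.11], [0.09, 2.58], [-1.31, 4.45], [0.11, 2.69], [-2.54, 2.54]. Speed limits (rad/s): [2.39, 2.39, 3.01, 3.14, 3.14, 3.14].

### API

Orientations are given as a rotation vector (axis times angle).
In Python, from workcell import ctrl, cams gives the robot as it stands.
- The arm moves only by the tool move_arm, never from a script. Its argument "steps" is a list of rows, each a list of 3 entries, a list of its own where there are three numbers: the shift along the tool's x, y, z in units of 25 mm (1.0 is 25 mm), then the turn about the tool's z in units of 5 degrees (1.0 is 5 degrees), then the closure, from 0 (fully open) to 1 (shut). A call has 1 to 20 rows; each row shifts and turns the commanded pose from where the row before left it, along the tool's axes as they then stand; what a row does not reach is not made up. A row lasts 1/12 s, in which the tool goes at most 41.7 mm and 7.16 degrees, less where a joint would pass 70% of its speed; a pose out of reach is approached as far as the arm can. A call is refused whole if a number of a shift passes 1 or a number of a turn 1, either way. A call with a gripper value outside its range is refused whole. The fingers move at their own pace and stop on an object; the grip force is fixed at half the most. Time passes only in rows, so rows that do not move let the fingers close. It gives the time, the measured TCP pose, the force, the opening and the grip force at its end, in the units of the state.
- ctrl.get_obs(): the state, without advancing time (a new reading comes with each control period).
- cams.get_image(name): name is "scene" or "top" or "wrist"; returns a dict with "image" (384x512x3 uint8, red, green, blue), "camera_matrix" (3x3 intrinsics, pixels), "xyz" and "rotation" of the camera in the world; the wrist camera has in their place "mount" (4x4, takes a point from camera to tool coordinates, whose origin is the TCP and whose axes are the flange's). Camera axes: x right, y down, z forward; pixel columns grow to the right and rows downward; lengths in mm; the calibration is good to about 2 mm. A picture is of the moment at which its call begins: read the wrist's pose just before it. There is no depth.
- ctrl.close_job(): hands the job in; it is judged then, once.
Trained networks look in the newest picture that a camera, given by its name, has taken for a name from the list of things; names that differ only in an ending like _2 or _b are one class to them, and where a whole thing is asked for, a point or a joint stands for the part that bears it (a point fixed in the world has none). Each returns a list of dicts, best first, with "p" (0 to 1); they miss things now and then, are a little off and sometimes report something else, mostly with a low value. They report only what shows in the picture. A call takes as long as a camera call. They do not tell look-alikes from the thing itself.
- cams.boxes_of(camera, thing): "rect" ([centre column, centre row, width, height] in pixels, round what is visible of it).
- cams.cut_out(camera, thing): "pixels" (384x512 bool, what is visible of it) and "rect" ([centre column, centre row, width, height] in pixels, round what is visible of it).
The state is a dict: "t": time; "qpos": joint angles; "qvel": joint speeds; "joint_torque": joint torques, N m; "ee_pos": TCP position; "orientation": TCP orientation; "ft_force": force on the tool from outside, world axes, zero at the start; "moment": the same for the moment, N m; "width": finger opening in mm; "grasp_force": force on a finger pad.
Only numpy, scipy, OpenCV 4.12 (cv2) and the standard library are available. Lean on these libraries where they do the work, as an engineer would, in place of code of your own. Each camera call takes 0.05 s, during which the arm holds its last target. There are 200 camera calls.

### The job

With the lever still down, set the small round brass tin flat into the round blue-rimmed nest of the cam lift and let go of it. Then swing the lift's lever with the red grip up to the cam's highest lift, where the lever stands straight up, and keep holding it there: it springs back down by itself, so finish with the fingers still holding the lever upright and the tin raised in its nest. Leave the other things on the bench alone.

Things in the scene. Friction and masses are not known exactly. Their poses are not given: they have to be found in the camera images.
- sample_tin: small round brass tin, a disc 41 mm in diameter and 10 mm thick (the lowest 4 mm are 39 mm in diameter), 35 g or so, lying flat and loose on the bench at the robot's right; origin at the centre of its underside, z up
- cam_lift: cam lift, fixed to the bench: grey base plate 130 (x) x 190 (y) x 10 mm, platen on its right (-y) half, lever on its left (+y). Origin at the centre of the base's underside; x points away from the side where the lever rests, z up. Behind the nest, 58 mm towards +x, stands a post 10 x 24 mm, 98 mm high; its red line shows the tin top's height at highest lift
- nest (a point): centre of the nest floor, on the moving aluminium platen (92 x 76 mm), 45 mm to the -y side of the cam lift's origin. Round cavity 44 mm wide at the floor, 47 mm at the mouth, 5 mm deep, in a blue ring 59 mm wide; the tin has about 2 mm play all round and stands 5 mm above the ring. At rest the floor is 71 mm above the bench; highest lift raises it 9 mm
- lever_axis (a point): point on the lever's horizontal turning axis (parallel to the cam lift's y axis) in the plane in which the lever swings; 42 mm above the bench, 60 mm to the +y side of the cam lift's origin
- lever_grip (a point): centre of the red grip on the lever's end, a round barrel 26 mm in diameter and 26 mm long along the lift's y, flat-ended, free to spin on its pin, 100 mm from the lever axis; the lever is a steel rod 9 mm thick. At rest it points to the cam lift's -x side, 13 degrees above level, its centre 64 mm above the bench; upright, 142 mm. It can be pinched from above across the lift's y
- cam_lever (a joint): lever angle in rad: 0 at rest on its stop, growing as the grip swings up and over towards the cam lift's +x. Highest lift at 1.35, where the lever is exactly upright; beyond it the platen sinks again (end stop 1.80). A spring pulls it back to 0 with roughly 1.5 to 2 N at the grip; nothing latches it
- timer: white bench timer, 66 x 66 x 20 mm, loose, a bystander; origin at the centre of its underside
- tape_roll: roll of masking tape, 68 mm across, 18 mm high, loose, a bystander; origin at the centre of its underside
- marker: white marker pen with black cap, 132 mm long, 18 mm thick, lying loose, a bystander; origin at its underside
- cassette: small grey and blue cuvette cassette, 47 x 53 x 35 mm, loose, a bystander; origin at the centre of its underside
There are look-alikes about, which are no part of the job. There is more than one size of the sample_tin; the one meant has the size given above.

How it is judged:
By the outcome, as a careful person would: the job done as asked, in the order asked, and still so for the second after the job is handed in, while the arm keeps its last pose, push and grip.
It also fails if it takes over 58 s, if anything falls off the work surface, if the arm or the gripper's body presses on something with over 40 N, if the wrist force passes 120 N, or if a joint passes its speed limit or range.

## Working session

There is one attempt and no reset: what is moved stays moved. The work goes in short steps, Python scripts to look and compute and a tool call to move; the robot and the scene stay as the last step left them, time stands still between calls to the robot, and variables do not carry over. Pictures are saved under pics/ and viewed, at most 10 in all, crops included, and the job is handed in when it is done.

Besides the shell and the picture viewer there is one more tool, called as name(argument=value, ...) on one line, values as JSON. move_arm: Moves the arm, as the interface text tells. Its arguments: {"type":"object","properties":{"steps":{"type":"array"}},"required":["steps"]}

```bash
mkdir -p pics
cat > h.py <<'E'
import numpy as np, cv2
from workcell import ctrl, cams
from scipy.spatial.transform import Rotation as R
def shot(n,f=None):
    o=ctrl.get_obs(); d=cams.get_image(n)
    if f: cv2.imwrite('pics/'+f,d['image'][:,:,::-1])
    if 'mount' in d:
        T=np.eye(4);T[:3,:3]=R.from_rotvec(o['orientation']).as_matrix();T[:3,3]=o['ee_pos']
        T=T@np.array(d['mount']);d['xyz']=T[:3,3];d['rotation']=T[:3,:3]
    return d
def ray(d,u,v,z):
    r=np.array(d['rotation'])@np.linalg.solve(np.array(d['camera_matrix']),[u,v,1.]);c=np.array(d['xyz'])
    return c+r*(z-c[2])/r[2]
def proj(d,p):
    q=np.array(d['camera_matrix'])@(np.array(d['rotation']).T@(np.array(p)-d['xyz']));return q[:2]/q[2]
E
python3 - <<'E'
from h import *
o=ctrl.get_obs();print(o)
ims=[]
for n in ['top','scene']:
    d=shot(n);ims.append(d['image']);print(n,np.round(d['xyz']),np.round(d['rotation'],2).tolist(),np.round(d['camera_matrix']).tolist())
    for t in ['sample_tin','cam_lift','nest','lever_grip','timer','tape_roll','marker','cassette']:
        for b in cams.boxes_of(n,t):
            z={'sample_tin':10,'nest':76,'lever_grip':64}.get(t,10)
            print(t,round(b['p'],2),np.round(b['rect'],1).tolist(),np.round(ray(d,*b['rect'][:2],z)).tolist())
    cv2.imwrite(f'pics/{n}0.png',cv2.resize(d['image'][:,:,::-1],(800,600)))
E
```

```text
{'t': 0.0, 'qpos': array([ 1.18198543e+00,  4.23828842e-01,  1.63069901e+00, -3.19395345e-05,
        1.08860323e+00, -1.90316312e-02]), 'qvel': array([-3.97447662e-04, -7.20116784e-04, -1.34291102e-03, -2.59301933e-04,
        2.35679283e-04, -8.10392975e-05]), 'joint_torque': array([ 1.90164013e-03, -5.44624400e+01, -2.73671830e+01,  6.45934045e-02,
        2.27365654e-02, -1.26177247e-04]), 'ee_pos': array([225.66937091, 582.23041082, 221.90565576]), 'orientation': array([-5.77469017e-01, -3.08777345e+00,  2.37527129e-03]), 'ft_force': array([ 0.83524293, -0.46143103,  0.55741183]), 'moment': array([ 0.02902777, -0.03245389,  0.0060505 ]), 'grasp_force': 0.0, 'width': 87.74945309665164}
top [ 363.   68. 1433.] [-2.17, 2.13, -0.17] [[362.0, 0.0, 257.0], [0.0, 362.0, 193.0], [0.0, 0.0, 1.0]]Traceback (most recent call last):
  File "<stdin>", line 9, in <module>
  File "h.py", line 13, in ray
    return c+r*(z-c[2])/r[2]
                        ~^^^
IndexError: invalid index to scalar variable.
```

Rotation is a rotation vector.

```bash
sed -i "s/^    if 'mount' in d:/    if 'rotation' in d: d['rotation']=R.from_rotvec(d['rotation']).as_matrix()\n    if 'mount' in d:/" h.py
python3 - <<'E'
from h import *
for n in ['top','scene']:
    d=shot(n);print(n,np.round(d['xyz']),np.round(d['rotation'],2).tolist())
    for t in ['sample_tin','cam_lift','nest','lever_grip','timer','tape_roll','marker','cassette']:
        for b in cams.boxes_of(n,t):
            z={'sample_tin':10,'nest':76,'lever_grip':64}.get(t,10)
            print(t,round(b['p'],2),np.round(b['rect'],1).tolist(),np.round(ray(d,*b['rect'][:2],z)).tolist())
    cv2.imwrite(f'pics/{n}0.png',cv2.resize(d['image'][:,:,::-1],(800,600)))
E
```

```text
top [ 363.   68. 1433.] [[0.02, -0.99, 0.14], [-1.0, -0.02, -0.01], [0.01, -0.14, -0.99]]
sample_tin 0.75 [350.1, 206.4, 15.2, 20.5] [523.0, -318.0, 10.0]
sample_tin 0.41 [346.5, 228.7, 11.8, 10.6] [435.0, -303.0, 10.0]
cam_lift 0.98 [261.9, 194.7, 54.1, 51.7] [563.0, 32.0, 10.0]
cam_lift 0.35 [154.3, 222.7, 16.3, 16.4] [443.0, 451.0, 10.0]
nest 0.87 [275.8, 184.1, 25.1, 28.8] [595.0, -18.0, 76.0]
nest 0.15 [254.1, 205.1, 18.0, 28.3] [513.0, 63.0, 76.0]
lever_grip 0.72 [253.7, 206.2, 11.8, 27.4] [510.0, 64.0, 64.0]
lever_grip 0.21 [263.4, 192.4, 51.5, 49.3] [564.0, 28.0, 64.0]
timer 0.57 [324.9, 161.4, 20.9, 18.0] [704.0, -220.0, 10.0]
tape_roll 0.62 [358.9, 159.9, 16.6, 18.0] [713.0, -357.0, 10.0]
marker 0.74 [194.3, 224.1, 27.4, 22.9] [441.0, 295.0, 10.0]
cassette 0.6 [151.8, 223.1, 18.8, 16.7] [441.0, 461.0, 10.0]
scene [ -30. -704.  961.] [[0.79, -0.4, 0.46], [-0.61, -0.54, 0.58], [0.02, -0.74, -0.67]]
sample_tin 0.62 [335.9, 314.1, 25.5, 23.4] [526.0, -327.0, 10.0]
sample_tin 0.61 [302.2, 329.9, 17.7, 19.1] [434.0, -311.0, 10.0]
cam_lift 0.84 [258.9, 218.5, 84.9, 61.6] [575.0, 32.0, 10.0]
nest 0.76 [273.6, 211.6, 43.7, 28.6] [581.0, -21.0, 76.0]
lever_grip 0.72 [146.7, 160.8, 20.6, 19.1] [417.0, 392.0, 64.0]
lever_grip 0.49 [236.0, 206.4, 46.6, 28.8] [519.0, 65.0, 64.0]
timer 0.95 [352.2, 254.6, 33.8, 28.9] [691.0, -221.0, 10.0]
timer 0.42 [275.5, 212.3, 40.4, 27.7] [629.0, 24.0, 10.0]
tape_roll 0.78 [396.3, 282.7, 26.8, 21.0] [713.0, -352.0, 10.0]
marker 0.77 [172.4, 184.2, 40.9, 14.7] [452.0, 307.0, 10.0]
marker 0.73 [257.4, 219.2, 83.7, 60.3] [570.0, 33.0, 10.0]
cassette 0.74 [147.6, 158.9, 18.2, 17.3] [451.0, 465.0, 10.0]
cassette 0.45 [259.8, 219.4, 82.3, 60.6] [575.0, 28.0, 10.0]
```

View pics/top0.png

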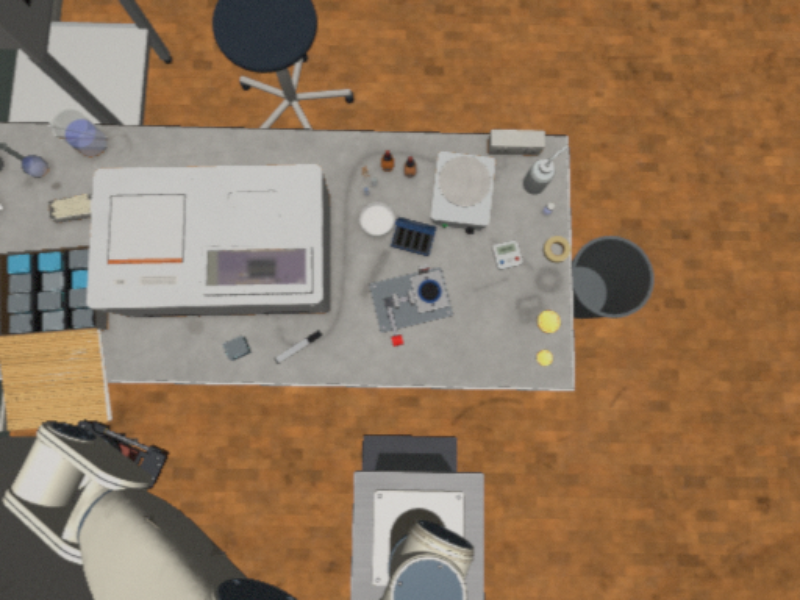

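View pics/scene0.png

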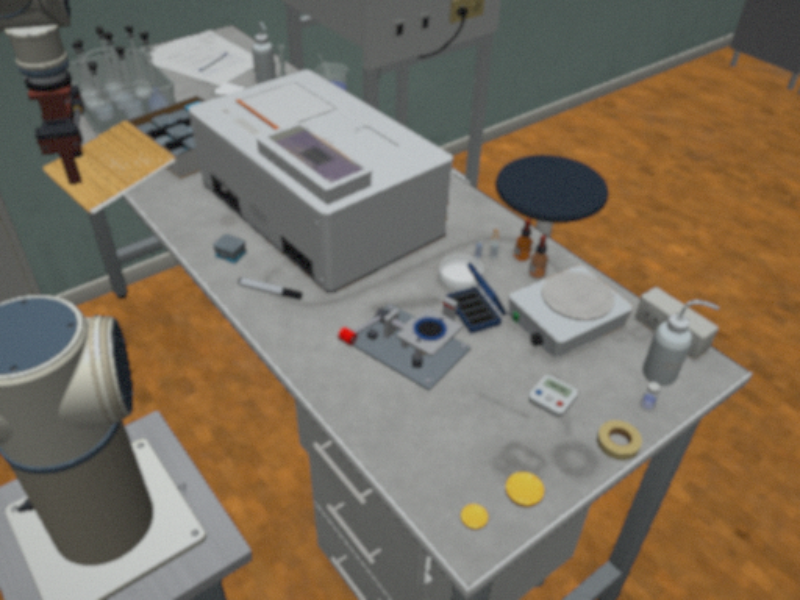

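The top view shows the two brass discs. The one at (350,206) measures 15 px, about 60 mm, so it is the look-alike. The one at (346,229) measures about 11 px, or 43 mm, which fits the 41 mm tin. The lift is at (264,193), the red grip at (254,218) and the nest at (275,186). I'll move high over the lift first for a wrist look.

move_arm(steps=[[[0,0,-1],-0.85,0],[[0,0,-1],-0.85,0],[[0,0,-1],-0.85,0],[[0,0,-1],-0.85,0],[[0,0,-1],-0.84,0],[[0,-1,0],0,0],[[0,-1,0],0,0],[[0,-1,0],0,0],[[-0.5,-1,0],0,0],[[-0.5,-1,0],0,0],[[-0.5,-1,0],0,0],[[-0.5,-1,0],0,0],[[-0.5,-1,0],0,0],[[-0.5,-1,0],0,0],[[-0.5,-1,0],0,0],[[-0.5,-1,0],0,0],[[-0.5,-1,0],0,0],[[-0.5,-1,0],0,0],[[-0.5,-1,0],0,0],[[-0.5,-1,0],0,0]])

```text
t: 2.67
ee_pos: [376.3, 206.5, 347.9]
orientation: [-0.001, 3.141, 0.0]
ft_force: [0.6, 0.7, 1.1]
width: 87.7
grasp_force: 0.0
```

move_arm(steps=[[[-0.5,-1,0],0,0],[[-0.5,-1,0],0,0],[[-0.5,-1,0],0,0],[[-0.5,-1,0],0,0],[[-0.5,-1,0],0,0],[[-0.5,-1,0],0,0],[[-0.5,-1,0],0,0],[[0,0,0],0,0],[[0,0,0],0,0]])

```text
t: 3.42
ee_pos: [463.7, 31.9, 347.6]
orientation: [-0.004, -3.141, -0.0]
ft_force: [-0.3, -0.0, -0.6]
width: 87.9
grasp_force: 0.0
```

Run:
```python
from h import *
d=shot('wrist','w1.png');o=ctrl.get_obs();print(o['t'],o['ee_pos'],o['orientation'],d['xyz'],np.round(d['rotation'],2).tolist())
for t,z in [('nest',76),('lever_grip',64),('cam_lift',40)]:
    for b in cams.boxes_of('wrist',t): print(t,round(b['p'],2),np.round(b['rect'],1),ray(d,*b['rect'][:2],z))
```

```text
3.4667 [463.26022161  32.67708826 347.53380828] [-1.93000562e-03 -3.14106747e+00 -5.20010318e-04] [383.67166524  31.91495115 508.71086664] [[0.0, 0.96, 0.29], [1.0, -0.0, -0.0], [-0.0, 0.29, -0.96]]
nest 0.93 [219.1 236.1  67.1  64.9] [586.77576141 -15.2154272   76.        ]
lever_grip 0.94 [276.6 184.9  47.4  80.3] [513.01210095  67.71161969  64.        ]
cam_lift 0.56 [248.5 215.  134.4 141. ] [568.21186458  27.30215413  40.        ]
cam_lift 0.4 [ 38.  272.2  23.1   5.5] [ 667.36455326 -316.63167182   40.        ]
```

View pics/w1.png

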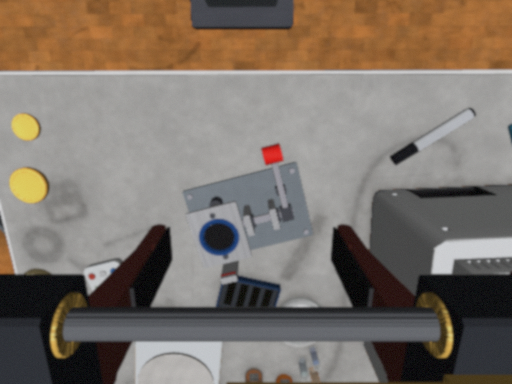

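The wrist view shows the nest's blue ring at (219,236), the red grip at (272,154), and plate corners at (184,190), (297,163) and (312,235). The small brass disc is at (25,126) and the large one at (29,185). Next I'll fit these by colour.

```bash
cat >> h.py <<'E'
def blob(im,kind,roi=None):
    h=cv2.cvtColor(im,cv2.COLOR_RGB2HSV);H,S,V=[h[...,i].astype(int) for i in range(3)]
    m={'red':((H<8)|(H>172))&(S>150)&(V>100),'blue':(H>100)&(H<130)&(S>130)&(V>70),'gold':(H>18)&(H<35)&(S>120)&(V>90)}[kind].astype(np.uint8)
    n,l,s,c=cv2.connectedComponentsWithStats(m)
    out=[]
    for i in range(1,n):
        if s[i,4]>40:
            pts=np.argwhere(l==i)[:,::-1].astype(np.float32); hull=cv2.convexHull(pts)
            out.append((s[i,4],cv2.fitEllipse(hull),c[i]))
    return sorted(out,key=lambda a:-a[0])
E
python3 - <<'E'
from h import *
d=shot('wrist');im=d['image']
for k,z in [('red',64),('blue',76),('gold',10)]:
    for a,e,c in blob(im,k)[:3]:
        print(k,a,np.round(e[0],1),np.round(e[1],1),np.round(c,1),ray(d,*e[0],z).round(1),'size mm',np.round(np.array(e[1])*(d['xyz'][2]-z)/d['camera_matrix'][0][0]/.96,1))
a,b,c=[ray(d,*p,10)[:2] for p in [(184,190),(297,163),(312,235)]]
print(a,b,c,np.linalg.norm(a-b),np.linalg.norm(c-b),np.degrees(np.arctan2(-(b-a)[0],(b-a)[1])),np.degrees(np.arctan2((c-b)[1],(c-b)[0])))
th=np.arctan2(-(b-a)[0],(b-a)[1]); print('origin',(a+c)/2)
E
```

```text
red 289 [270.5 154.5] [19.4 23. ] [270.6 154.5] [468.4  60.2  64. ] size mm [27.6 32.7]
blue 392 [217.1 237. ] [34.5 37.3] [217.  237.3] [587.8 -15.9  76. ] size mm [47.7 51.6]
gold 1017 [ 27.3 184.3] [32.6 39.4] [ 27.2 184.3] [ 527.5 -323.4   10. ] size mm [51.9 62.9]
gold 549 [ 24.3 125.9] [24.1 28.8] [ 24.2 125.9] [ 435.7 -309.6   10. ] size mm [38.4 45.9]
gold 445 [ 62.9 330.7] [26.2 59.2] [ 57.8 334.5] [ 808.9 -313.7   10. ] size mm [41.8 94.4]
[536.68186089 -74.13197168] [492.27544335 105.05842241] [615.14401828 135.37296898] 184.61074522726193 126.55298668935946 13.918461384789506 13.859412974568283
origin [575.91293959  30.62049865]
```

Lift yaw is about 13.9°, and the grip and nest agree with its geometry. Going over the small disc.

move_arm(steps=[[[0.1,-1,0],0,0],[[0.1,-1,0],0,0],[[0.1,-1,0],0,0],[[0.1,-1,0],0,0],[[0.1,-1,0.6],0,0],[[0.1,-1,0.8],0,0],[[0.1,-1,0.8],0,0],[[0.1,-1,0.8],0,0],[[0.1,-1,0.8],0,0],[[0.1,-1,0.8],0,0],[[0.1,-1,0.8],0,0],[[0,-1,0.8],0,0],[[0,-1,0.8],0,0],[[0,-0.7,0.8],0,0],[[0,0,0],-0.93,0],[[0,0,0],-0.93,0],[[0,0,0],-0.92,0],[[0,0,0],0,0],[[0,0,0],0,0]])

```text
t: 5.25
ee_pos: [436.4, -309.1, 152.8]
orientation: [-0.378, 3.119, -0.0]
ft_force: [0.6, 0.7, -0.7]
width: 87.6
grasp_force: 0.0
```

Run:
```python
from h import *
d=shot('wrist','w2.png');im=d['image'];o=ctrl.get_obs();print(o['ee_pos'],o['orientation'])
for a,e,c in blob(im,'gold')[:3]:
    print(a,np.round(e[0],1),np.round(e[1],1),np.round(c,1),ray(d,*e[0],10).round(1))
    u,v=np.clip(e[0],60,[452,324]).astype(int)
for b in cams.boxes_of('wrist','sample_tin'):
    c,r,w,h=b['rect'];z=10
    print(b['p'],np.round(b['rect'],1),ray(d,c,r,10).round(1),'w',np.linalg.norm(ray(d,c-w/2,r,10)-ray(d,c+w/2,r,10)),'h',np.linalg.norm(ray(d,c,r-h/2,10)-ray(d,c,r+h/2,10)))
```

```text
[ 436.41616413 -309.18725566  152.85184087] [-3.78086110e-01  3.11855040e+00 -2.44600565e-04]
2237 [217.  255.6] [51.  55.8] [216.9 255.6] [ 527.3 -323.7   10. ]
539 [248.7 174.6] [39.6 40.6] [249.  170.5] [ 435.  -312.3   10. ]
461 [ 62.8 330.6] [26.6 59. ] [ 57.9 334.6] [ 660.9 -472.3   10. ]
0.92 [250.6 174.8  42.9  44.5] [ 434.8 -310.4   10. ] w 41.2847724902664 h 44.19806746472697
0.77 [217.4 253.6  59.1  51.5] [ 525.  -323.7   10. ] w 61.35305988670838 h 59.55365160552356
```

View pics/w2.png

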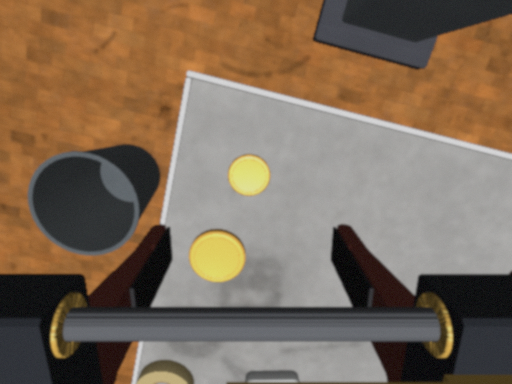

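The two candidates are the disc at (249,175), 41 mm wide, and the disc at (217,255), 60 mm wide. The first is the 41 mm tin meant and sits almost under the gripper. This close-up serves as the confirmation, so I'll descend and grasp.

move_arm(steps=[[[0.08,-0.06,1],0,0],[[0,0,1],0,0],[[0,0,1],0,0],[[0,0,1],0,0],[[0,0,1],0,0.2],[[0,0,0.6],0,0.3],[[0,0,0.28],0,0.3],[[0,0,0],0,0.3],[[0,0,0],0,0.3]])

```text
t: 6.1
ee_pos: [434.8, -311.7, 6.0]
orientation: [-0.38, 3.118, -0.0]
ft_force: [0.0, -0.1, 0.4]
width: 61.8
grasp_force: 0.0
```

Run:
```python
from h import *
d=shot('wrist','w3.png');im=d['image'];o=ctrl.get_obs();print(o['ee_pos'],o['width'],o['ft_force'])
for b in cams.boxes_of('wrist','sample_tin'): print(b['p'],b['rect'],ray(d,*b['rect'][:2],10))
print(proj(d,o['ee_pos']))
```

```text
[ 435.10657415 -311.98546235    6.5351398 ] 61.70330293260601 [0.30868529 0.64237494 0.84765722]
0.62 [200.2, 362.6, 93.4, 40.4] [ 516.95840156 -323.2610766    10.        ]
[250.99465114 244.41999275]
```

move_arm(steps=[[[0,0,0],0,0.5],[[0,0,0],0,0.7],[[0,0,0],0,1],[[0,0,0],0,1],[[0,0,0],0,1],[[0,0,0],0,1],[[0,0,-0.4],0,1],[[0,0,-0.8],0,1],[[0,0,-1],0,1],[[0,0,-1],0,1],[[0,0,-1],0,1],[[0,0,-1],0,1],[[0,0,0],0,1]])

```text
t: 7.28
ee_pos: [436.7, -313.3, 140.6]
orientation: [-0.38, 3.113, -0.008]
ft_force: [1.1, -0.0, -0.6]
width: 40.0
grasp_force: 30.0
```

Run:
```python
from h import *
d=shot('wrist','w4.png');o=ctrl.get_obs();print(o['ee_pos'],o['width'])
for a,e,c in blob(d['image'],'gold')[:4]: print(a,np.round(e[0],1),np.round(e[1],1))
print(proj(d,o['ee_pos']))
p=d['image'][180:330,150:350];cv2.imwrite('pics/w4c.png',cv2.resize(p[:,:,::-1],None,fx=3,fy=3))
```

```text
[ 435.84736485 -312.69021334  138.50601634] 40.07735216685457
4503 [245.  250.8] [70.8 93.8]
393 [163. 330.] [15.8 58.4]
367 [339.6 330. ] [14.9 58.5]
[253.13277757 240.77082936]
```

View pics/w4c.png

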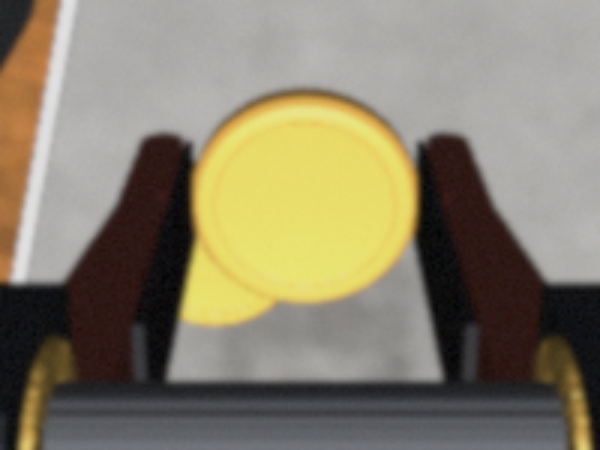

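The tin is held flat and centred between the pads. Moving directly above the nest with the same yaw, where the nest shows above the tin in the wrist image.

move_arm(steps=[[[0,0,-1],0,1],[[-0.5,0.5,-1],0,1],[[-0.8,0.9,-1],0,1],[[-0.8,0.9,-1],0,1],[[-0.8,0.9,0],0,1],[[-0.8,0.9,0],0,1],[[-0.8,0.9,0],0,1],[[-0.8,0.9,0],0,1],[[-0.8,0.9,0],0,1],[[-0.8,0.9,0],0,1],[[-0.8,0.9,0],0,1],[[-0.7,0.9,0],0,1],[[-0.3,0.6,0],0,1],[[0,0,0],0,1],[[0,0,0],0,1],[[0,0,0],0,1]])

```text
t: 8.67
ee_pos: [584.1, -14.8, 234.7]
orientation: [0.38, -3.117, 0.0]
ft_force: [0.7, 0.3, -0.4]
width: 40.0
grasp_force: 30.0
```

Run:
```python
from h import *
for k in range(2):
    d=shot('wrist','w5.png');o=ctrl.get_obs();print(o['t'],o['ee_pos'].round(1),o['orientation'].round(3),o['width'])
    T=o['ee_pos']; Rm=R.from_rotvec(o['orientation']).as_matrix()
    for kind,z in [('gold',T[2]+4),('blue',76),('red',64)]:
        for a,e,c in blob(d['image'],kind)[:1]:
            p=ray(d,*e[0],z);print(kind,a,np.round(e[0],1),np.round(e[1],1),p.round(1),'tool',(Rm.T@(p-T)).round(1), 'mm',np.round(np.array(e[1])*(d['xyz'][2]-z)/d['camera_matrix'][0][0],1))
cv2.imwrite('pics/w5.png',cv2.resize(d['image'][:,:,::-1],(800,600)))
```

```text
8.7167 [584.2 -15.1 235. ] [ 0.379 -3.117  0.   ] 39.87660067356953
gold 4125 [251.  246.2] [70.8 76. ] [583.6 -15.3 239. ] tool [ 0.6 -0.  -4. ] mm [34.1 36.6]
blue 927 [248.7 176.4] [53.1 54.8] [588.2 -16.7  76. ] tool [ -3.8  -2.5 159. ] mm [52.2 53.9]
red 701 [357.2  74.8] [30.7 34.6] [468.1  61.2  64. ] tool [ 94.2 102.  171.2] mm [31.3 35.2]
8.7667 [584.3 -15.3 235.2] [ 0.379 -3.118  0.   ] 40.255278978264556
gold 4131 [251.3 246.1] [70.8 76.4] [583.6 -15.5 239.2] tool [ 0.7 -0.  -4. ] mm [34.1 36.8]
blue 934 [249.  176.3] [53.2 54.8] [588.3 -16.7  76. ] tool [ -3.7  -2.3 159.2] mm [52.3 53.9]
red 708 [357.4  74.1] [31.9 34.4] [467.6  61.   64. ] tool [ 94.8 102.  171.3] mm [32.5 35.1]
```

View pics/w5.png

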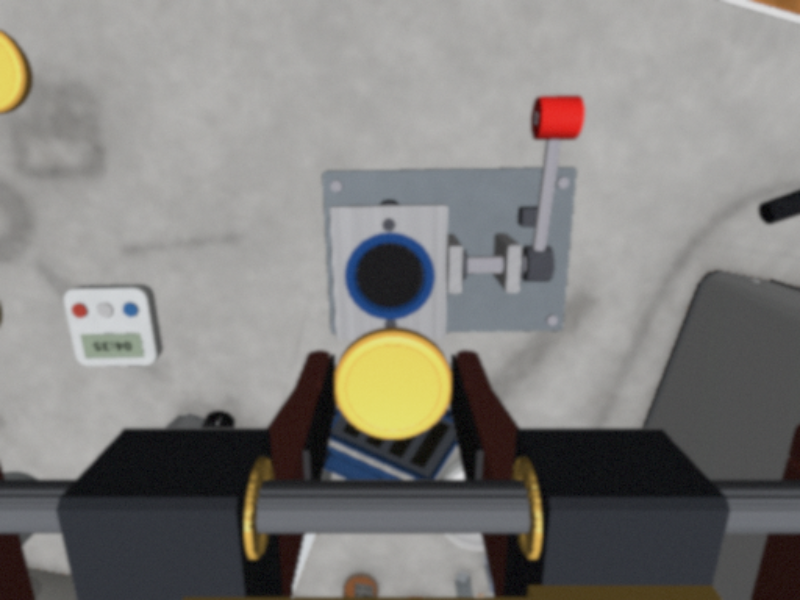

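The view shows the nest ring at (249,177), the tin at (251,246), the grip at (357,75), and the lift edges parallel to the image, so the yaw is right. The nest-to-grip offset of 98.5 / 104.4 mm matches the expected 97.4 / 105 mm. Correcting by -4.6 / -2.2 mm and going down to just above the ring.

move_arm(steps=[[[-0.18,-0.09,0.5],0,1],[[0,0,1],0,1],[[0,0,1],0,1],[[0,0,1],0,1],[[0,0,1],0,1],[[0,0,0.9],0,1],[[0,0,0.4],0,1],[[0,0,0.2],0,1],[[0,0,0],0,1],[[0,0,0],0,1]])

```text
t: 9.6
ee_pos: [590.4, -15.7, 86.3]
orientation: [-0.38, 3.118, -0.0]
ft_force: [-0.4, 0.4, 0.0]
width: 39.8
grasp_force: 30.0
```

Run:
```python
from h import *
d=shot('wrist');o=ctrl.get_obs();print(o['ee_pos'].round(1),o['ft_force'],o['width'])
p=d['image'][130:330,130:370];cv2.imwrite('pics/w6.png',cv2.resize(p[:,:,::-1],None,fx=3,fy=3,interpolation=2))
for a,e,c in blob(d['image'],'gold')[:1]+blob(d['image'],'blue')[:2]: print(a,np.round(e[0],1),np.round(e[1],1))
for q in (0,):
  n=np.array([588,-16.4,76]);print('nest',proj(d,n))
```

```text
[590.7 -15.6  86.8] [-0.36019954 -0.41379027 -0.8389956 ] 39.85830326434039
4104 [251.2 244.8] [69.8 76.6]
1306 [250.9 217.3] [63.9 91.9]
67 [196.7 357. ] [ 6.5 31.2]
nest [251.41176493 231.44604654]
```

View pics/w6.png

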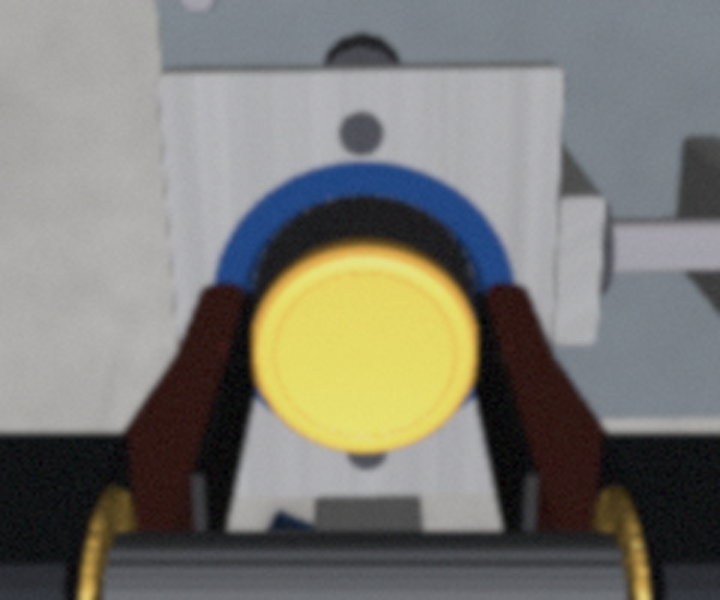

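Run:
```python
from h import *
d=shot('wrist');o=ctrl.get_obs();T=o['ee_pos'];Rm=R.from_rotvec(o['orientation']).as_matrix();print(T.round(2))
f=lambda u,v,z:(Rm.T@(ray(d,u,v,z)-T)).round(1)[:2]
# inner mouth edge far (towards robot) and outer ring edge, col 251
print('outer',f(251.3,184.3,76)-[29.5,0],'inner',f(251.3,130+197/3,76)-[23.5,0])
print('tin top',f(251.3,210,T[2]+3.8)-[20.5,0],'bot',f(251.3,281.3,T[2]+3.8)+[20.5,0])
print('ring sides',f(130+217/3,225,76),f(130+512/3,225,76))
# platen: 92 x? 76, far edge and sides
print('platen edge',f(251.3,130+67/3,71),f(130+165/3,160,71),f(130+560/3,160,71))
```

```text
[590.84 -15.53  86.99]
outer [ 1.1 -0.2] inner [ 0.6 -0.2]
tin top [ 0.7 -0.2] bot [-0.3 -0.2]
ring sides [  6.4 -28.2] [ 6.5 27.9]
platen edge [47.5 -0.2] [ 43.2 -36.9] [43.2 35.9]
```

The tin is aligned with the nest to under 1 mm. Lowering to the floor.

move_arm(steps=[[[0.02,0,0.14],0,1],[[0,0,0.12],0,1],[[0,0,0.1],0,1],[[0,0,0.01],0,1],[[0,0,0],0,1],[[0,0,0],0,1]])

```text
t: 10.2
ee_pos: [589.4, -15.4, 76.6]
orientation: [-0.381, 3.118, -0.0]
ft_force: [0.0, -0.9, 1.3]
width: 39.8
grasp_force: 30.0
```

move_arm(steps=[[[0,0,0],0,0.5],[[0,0,0],0,0.45],[[0,0,0],0,0.35],[[0,0,0],0,0.3],[[0,0,-0.2],0,0.3],[[0,0,-0.6],0,0.3],[[0,0,-1],0,0.3],[[0,0,-1],0,0.2],[[0,0,-1],0,0.2],[[0,0,-1],0,0.2],[[0,0,-1],0,0.2],[[0,0,0],0,0.2],[[0,0,0],0,0.2]])

```text
t: 11.28
ee_pos: [590.2, -15.5, 223.2]
orientation: [-0.38, 3.115, -0.001]
ft_force: [-0.4, 0.4, -0.1]
width: 70.4
grasp_force: 0.0
```

Run:
```python
from h import *
d=shot('wrist');o=ctrl.get_obs();T=o['ee_pos'];Rm=R.from_rotvec(o['orientation']).as_matrix();print(o['t'],T.round(1),o['width'])
for kind,z in [('gold',81),('blue',76),('red',64)]:
    for a,e,c in blob(d['image'],kind)[:1]:
        p=ray(d,*e[0],z);print(kind,a,np.round(e[0],1),np.round(e[1],1),p.round(1),'tool',(Rm.T@(p-T)).round(1),'mm',np.round(np.array(e[1])*(d['xyz'][2]-z)/d['camera_matrix'][0][0],1))
cv2.imwrite('pics/w7.png',cv2.resize(d['image'][20:270,150:450,::-1],None,fx=2.4,fy=2.4,interpolation=2))
```

```text
11.3333 [589.2 -15.5 221.7] 69.93589847605634
gold 615 [251.4 175. ] [41.3 42.6] [588.9 -16.   81. ] tool [  0.5  -0.5 140.7] mm [38.4 39.7]
blue 813 [250.9 172.9] [55.7 57.1] [588.3 -16.7  76. ] tool [  1.3  -1.  145.7] mm [52.7 54. ]
red 777 [363.6  67.2] [33.  38.5] [468.8  60.6  64. ] tool [ 98.7 102.8 157.6] mm [32.4 37.9]
```

View pics/w7.png

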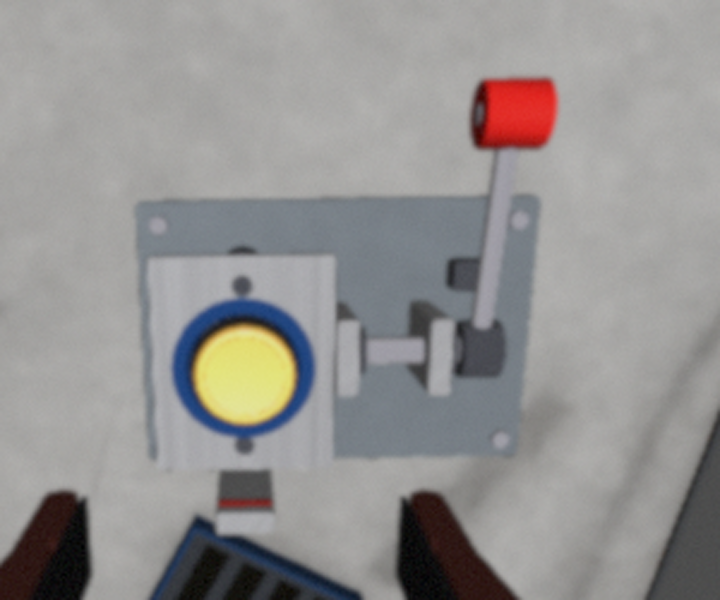

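The tin sits flat and centred in the nest (gold disc inside the blue ring). Next I go over the grip at tool offset (+98.4, +103.7) and down to its centre height.

move_arm(steps=[[[0.94,0.95,0],0,0.2],[[1,1,0],0,0.2],[[1,1,0],0,0.2],[[1,1,0],0,0.2],[[0,0.2,0.6],0,0.2],[[0,0,1],0,0.2],[[0,0,1],0,0.2],[[0,0,1],0,0.2],[[0,0,0.6],0,0.2],[[0,0,0],0,0.2],[[0,0,0],0,0.2]])

```text
t: 12.25
ee_pos: [467.3, 61.4, 115.0]
orientation: [0.38, -3.114, -0.0]
ft_force: [-0.1, 0.1, 0.5]
width: 70.6
grasp_force: 0.0
```

Run:
```python
from h import *
d=shot('wrist','w8.png');o=ctrl.get_obs();T=o['ee_pos'];Rm=R.from_rotvec(o['orientation']).as_matrix();print(o['t'],T.round(1),o['width'])
m=np.array(d['image']).astype(int);m=(m[...,0]>110)&(m[...,1]<60)&(m[...,2]<60)
for a,e,c in blob(d['image'],'red')[:1]:
    p=ray(d,*e[0],64);print(a,np.round(e[0],1),np.round(e[1],1),p.round(1),'tool',(Rm.T@(p-T)).round(1))
ys,xs=np.nonzero(m);print(xs.min(),xs.max(),ys.min(),ys.max())
for c in (xs.min(),xs.max()): print((Rm.T@(ray(d,c,np.median(ys),72)-T)).round(1))
cv2.imwrite('pics/w8.png',cv2.resize(d['image'][60:310,100:400,::-1],None,fx=2.4,fy=2.4,interpolation=2))
```

```text
12.3 [468.3  61.5 116. ] 70.19774164902772
1293 [249.3 213.1] [41.3 55.2] [469.4  60.3  64. ] tool [-0.9 -1.4 52. ]
231 269 195 229
[  2.3 -13.6  44. ]
[ 2.3 11.8 44.1]
```

View pics/w8.png

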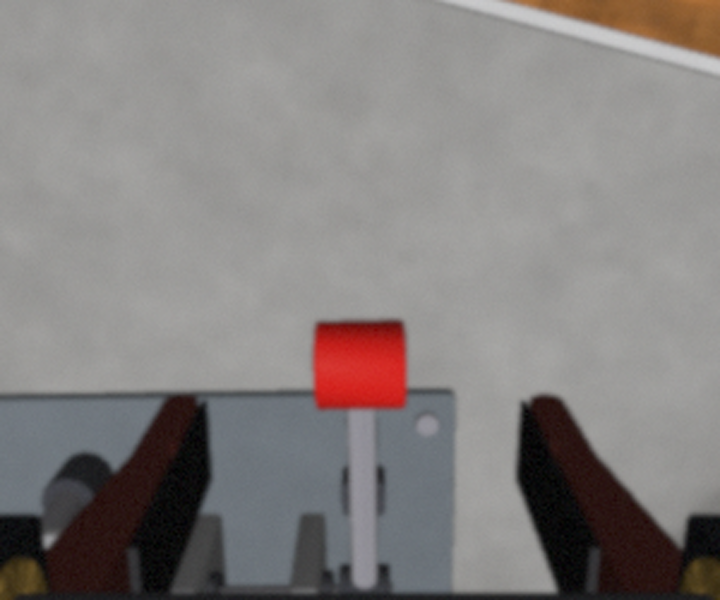

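The grip is centred between the open fingers (red barrel at crop (360,365)), within 1 mm. Descending and closing.

move_arm(steps=[[[0,-0.03,0.8],0,0.2],[[0,0,1],0,0.2],[[0,0,0.8],0,0.3],[[0,0,0.22],0,0.4],[[0,0,0],0,0.5],[[0,0,0],0,0.6],[[0,0,0],0,0.7],[[0,0,0],0,1],[[0,0,0],0,1],[[0,0,0],0,1],[[0,0,0],0,1]])

```text
t: 13.22
ee_pos: [469.6, 60.9, 46.6]
orientation: [-0.381, 3.117, -0.0]
ft_force: [-0.2, 1.2, 2.6]
width: 25.9
grasp_force: 29.9
```

move_arm(steps=[[[-0.09,0,-0.33],0,1],[[-0.11,0,-0.32],0,1],[[-0.14,0,-0.3],0,1],[[-0.17,0,-0.29],0,1],[[-0.19,0,-0.28],0,1],[[-0.21,0,-0.26],0,1],[[-0.24,0,-0.24],0,1],[[-0.25,0,-0.22],0,1],[[0,0,0],0,1]])

```text
t: 13.97
ee_pos: [503.3, 69.6, 103.0]
orientation: [0.38, -3.118, -0.0]
ft_force: [-3.8, 3.0, 1.4]
width: 25.8
grasp_force: 29.9
```

move_arm(steps=[[[-0.27,0,-0.2],0,1],[[-0.29,0,-0.18],0,1],[[-0.3,0,-0.15],0,1],[[-0.31,0,-0.12],0,1],[[-0.32,0,-0.1],0,1],[[-0.33,0,-0.07],0,1],[[-0.34,0,-0.04],0,1],[[-0.34,0,-0.02],0,1],[[0,0,0],0,1],[[0,0,0],0,1],[[0,0,0],0,1]])

```text
t: 14.88
ee_pos: [564.8, 85.5, 125.2]
orientation: [-0.38, 3.117, 0.002]
ft_force: [-3.1, 7.2, 6.8]
width: 25.7
grasp_force: 29.9
```

Run:
```python
from h import *
d=shot('wrist');o=ctrl.get_obs();T=o['ee_pos'];Rm=R.from_rotvec(o['orientation']).as_matrix();print(o['t'],T.round(1),o['ft_force'],o['width'])
P=[]
for i in range(6): P.append(ctrl.get_obs()['ee_pos']); shot('wrist')
print(np.mean(P,0).round(2))
for kind,z in [('gold',90),('blue',85),('red',142)]:
    for a,e,c in blob(d['image'],kind)[:1]:
        p=ray(d,*e[0],z);print(kind,a,np.round(e[0],1),np.round(e[1],1),p.round(1),'tool',(Rm.T@(p-T)).round(1))
s=shot('scene')
cv2.imwrite('pics/w9.png',np.hstack([cv2.resize(d['image'][:,:,::-1],(400,300)),cv2.resize(s['image'][170:260,200:320,::-1],(400,300),interpolation=2)]))
```

```text
14.9333 [564.7  85.5 125.2] [-2.94305934  6.57526109  7.41257475] 25.969105519680443
[564.6   85.44 125.18]
gold 2955 [ 93.4 217.1] [57.  65.9] [588.1 -14.2  90. ] tool [   1.3 -102.4   35.1]
blue 1777 [ 95.5 212.4] [76.5 89.4] [586.9 -15.2  85. ] tool [   2.6 -103.1   40.1]
red 2757 [251.8 258. ] [61.9 75.4] [564.2  85.3 142. ] tool [  0.4   0.  -16.8]
```

View pics/w9.png

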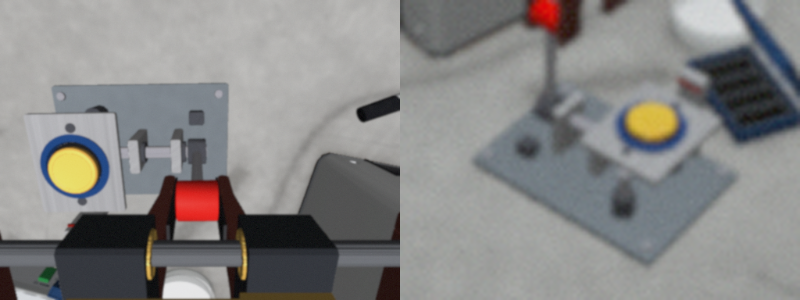

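The wrist view shows the lever upright in the fingers and the tin raised in its nest (tin at (75,170) in the left half). The grip is about 1 mm past the nest line (0.01 rad), so I'll trim that and hold a moment to check it is steady.

move_arm(steps=[[[0.03,0.01,0],0,1],[[0,0,0],0,1],[[0,0,0],0,1],[[0,0,0],0,1],[[0,0,0],0,1],[[0,0,0],0,1],[[0,0,0],0,1],[[0,0,0],0,1],[[0,0,0],0,1],[[0,0,0],0,1]])

```text
t: 16.12
ee_pos: [563.8, 85.3, 125.2]
orientation: [-0.38, 3.117, 0.002]
ft_force: [-3.1, 5.9, 6.4]
width: 25.9
grasp_force: 29.9
```

Run:
```python
from h import *
d=shot('wrist');o=ctrl.get_obs();T=o['ee_pos'];Rm=R.from_rotvec(o['orientation']).as_matrix();print(o['t'],T.round(1),o['ft_force'],o['width'])
for kind,z in [('gold',90),('red',142)]:
    a,e,c=blob(d['image'],kind)[0];p=ray(d,*e[0],z);print(kind,a,np.round(e[0],1),p.round(1),(Rm.T@(p-T)).round(1))
print(ctrl.close_job())
```

```text
16.1667 [563.8  85.3 125.2] [-3.30312903  5.89175309  6.86674909] 25.93419944767587
gold 2941 [ 93.6 218.6] [588.1 -14.1  90. ] [   0.3 -102.4   35.1]
red 2761 [251.7 257.8] [563.1  85.1 142. ] [  0.6  -0.  -16.8]
the job is handed in; nothing more can be done
None
```

The 41 mm brass tin sits flat in the raised nest, the fingers are holding the lever upright, and the job was handed in at about 16 s of robot time.

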